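# Open the showcase to its stop and lay the portable radio in its holder

### The arm

A 6-joint arm with a two-finger parallel gripper is mounted at the origin on the work surface. World frame = base frame: x ahead of the robot, y to its left, z up, the work surface at z = 0. Lengths are in mm, angles in rad, forces in N, time in s.
With the tool pointing down it reaches from about 300 to 750 mm from the base axis. Payload 8.5 kg.
Tool frame: the origin (TCP) lies midway between the tips of the shut fingers; the grasp point (between the pads) lies 19 mm behind it; z points along the fingers, y is the direction in which the jaws open and shut (so a half turn about z gives the same grasp; the last joint's range is limited). The gripper opens to 85 mm and grips with 20 to 120 N. Pads are 22 mm wide; open, the fingers measure 114 mm over their backs; the gripper's body (76 mm by 85 mm) begins 54 mm behind the grasp point. The pads swing forward as they close: fully open they stand 13 mm farther back than shut.
Start: joints at [1.045, 0.381, 1.297, -0, 1.464, -0.215], TCP at [168.192, 523.633, 231.322] pointing down, gripper open.
Joint ranges: [-3.11, 3.11], [-0.89, 2.33], [0.22, 2.48], [-1.42, 4.56], [0.17, 2.85], [-2.88, 2.88]. Speed limits (rad/s): [2.39, 2.39, 3.14, 3.14, 3.14, 3.14].

### API

Orientations are given as a 3x3 rotation matrix whose columns are the frame's x, y, z axes.
In Python, from rig import r, eyes, job gives the robot as it stands.
- The arm moves only by the shell command python3 -m creep 'ROWS'. ROWS is JSON, one flat list of numbers, 5 for each row, row after row: the opening in per cent of the stroke, from 0 (shut) to 100 (fully open), then the shift along the tool's x, y, z in mm, then the turn about the tool's z in units of 6 degrees (1.0 is 6 degrees). In form: [jaw, dx, dy, dz, turn, jaw, dx, dy, dz, turn, ...]. A call has 1 to 10 rows; each row is the pose to reach, as a shift and turn from the pose commanded when the call began, along the tool's axes at that moment; what a row does not reach only later rows make up. A row lasts 1/10 s, in which the tool goes at most 50 mm and 8.59 degrees, less where a joint would pass 70% of its speed; a pose out of reach is approached as far as the arm can. A call with a gripper value outside its range is refused whole. The fingers move at their own pace and stop on an object; the grip force is fixed at half the most. Time passes only in rows, so rows that repeat a pose let the fingers close. It gives the time, the measured TCP pose, the force and the opening at its end, in the units of the state.
- r.observe(): the state, without advancing time (a new reading comes with each control period).
- eyes.capture(name): name is "side" or "top" or "wrist"; returns the picture (420x560x3 uint8, red, green, blue); there is no depth.
- eyes.calibration(name): a dict with "intrinsics" (3x3 intrinsics, pixels), "position" and "attitude" of the camera in the world. Camera axes: x right, y up, looking along -z (the intrinsics and any distortion apply to the point x, -y, -z); pixel columns grow to the right and rows downward; lengths in mm; the calibration is good to about 2 mm. A picture is of the moment at which its call begins: read the wrist's pose just before it. calibration takes no time and is no camera call; for the wrist camera it gives the pose at the moment of the call.
- job.job_done(): hands the job in, once; it reports no verdict.
The state is a dict: "t": time; "joints": joint angles; "qvel": joint speeds; "tau": joint torques, N m; "position": TCP position; "eef_rot": TCP orientation; "wrist_force": force on the tool from outside, world axes, zero at the start; "ft_torque": the same for the moment, N m; "gripper_width": opening from 0.0 (shut) to 1.0 (fully open).
Only numpy, scipy, OpenCV 4.12 (cv2) and the standard library are available. Lean on these libraries where they do the work, as an engineer would, in place of code of your own. Each camera call takes 0.05 s, during which the arm holds its last target.

### The job

Open the little showcase by the bar on the front of its glass lid: swing the lid back until it rests firmly against its stop, feeling for the stop without forcing it, and leave it standing there. Then lay the portable radio from the table flat in its holder inside, face up and either way round, and let go of it. Do not disturb the cups and the mug.

Things in the scene. Friction and masses are not known exactly. Their poses are not given: they have to be found in the camera images.
- lid_handle (a point): Centre of the round steel bar (10 mm thick, 120 mm long, parallel to the hinge) before the lid's front edge, 271 mm from the hinge axis in the lid's plane, 67.5 mm above the table when shut. 44 mm of clear space to the lid, between posts 110 mm apart. Can be pinched from above all the way up (it turns between the pads). A push of 1 to 4 N swings the lid.
- lid_hinge (a point): Middle of the lid's level hinge axis, 67.5 mm above the table, fixed to the showcase. The axis is this frame's y; its x points horizontally from the front (bar side, lid shut) to the hinge, z up. The bar swings up and over towards +x.
- holder (a point): Centre of the floor of the radio's holder in the showcase, 18 mm above the table, 120 mm before the hinge axis; axes as lid_hinge. A white plate with four aluminium corner angles 8 mm high around an opening of 138 mm (y) by 66 mm (x); between the angles the long sides are open for 100 mm, so fingers fit there.
- radio_center (a point): Centre of the loose portable radio, a white box 58 mm (its x) by 130 mm (its y) by 36 mm high (its z), lying on the table face up (speaker grille and dial on top), so 18 mm above what it lies on. 0.28 to 0.46 kg. In the holder its y lies along the holder's y, either way round.
- cup_1: Bystander: plain blue plastic cup upside down, 78 mm wide at the foot, 92 mm high; origin at the centre of its underside.
- cup_2: Bystander: a cup like cup_1.
- mug: Bystander: white mug, 82 mm wide, 94 mm high, handle at its +y; origin at the centre of its underside.
- case: The showcase, dark wood, fixed to the table: 200 mm (x) by 340 mm (y); 10 mm walls up to 62 mm above the table, inside floor at 12 mm, holder in the middle. Two small fixed exhibits (up to 50 mm high) stand 122 mm from the middle along y, near the ends. Origin at the centre of its underside, axes as lid_hinge.
- lid_angle (a joint): Opening angle of the showcase's glass lid in rad, 0 shut, growing as it opens. Friction hinge (0.3 N m): the lid (0.36 to 0.56 kg) drops if let go near shut, but stays where it is left from about 70 degrees on. It meets its stop somewhere from 1.63 to 1.88 rad; where was set by hand on the buffer screws, differs each time and is not told: it must be felt.
- lid: The framed glass lid (aluminium frame 204 by 344 mm, 9 mm thick) with bar and heels; origin on the hinge axis, axes as lid_hinge when shut. Two steel heels (16 mm wide, 6 mm thick) at its back reach 44 mm past the hinge axis; with the lid open they point down behind the back wall and meet the two rubber buffers of the stop.
- stop_strip (a point): Middle of the steel strip on the outside of the back wall with two rubber-tipped screws (buffers) on which the heels come to rest, 36 mm below the hinge axis; this point is not at their tips. The rubber gives a little. 2 N at the bar beyond what swings the lid brings it firmly home (10 N at the buffers); over 14 N beyond (110 N at the buffers) strains the hinges: a fault.
Mind the look-alikes: they are no part of the job. Of the things that look like the part that bears radio_center, the smallest one is meant.

How it is judged (in metres and radians):
On the way:
1. the lid is open and its heels press on the buffers of the stop with more than 10 N (value of joint lid_angle above 1.6 rad and contact force between lid and case above 10 N), for 0.2 s.
At the end, for the whole second after the job is handed in: The lid stands open (over 92 degrees) with its heels still touching the buffers of the stop; the radio lies face up and level on the floor of its holder, between the corner angles (centre within 8 mm, long side within 0.1 rad of the holder's, within 2.5 mm of its resting height), let go and at rest (value of joint lid_angle above 1.6 rad and contact force between lid and case above 0.2 N and horizontal distance between radio_center and holder below 0.008 m and z of radio_center in the frame of holder between 0.015 and 0.0205 m and angle between radio_center's own z axis and vertical below 0.05 rad and angle between the y axis of radio_center and the y axis of holder, either way round below 0.1 rad and linear speed of radio below 0.02 m/s).
It fails at once if the lid is forced against its stop (over 110 N at the buffers) (contact force between lid and case above 110 N).
It fails at once if a cup or the mug is moved more than 20 mm (distance of any of cup_1, cup_2, mug from where it was at the start of the episode above 0.02 m).
It also fails if it takes over 67 s, if anything falls off the work surface, if the arm or the gripper's body presses on something with over 40 N, if the wrist force passes 120 N, or if a joint passes its speed limit or range.

## Working session

There is one attempt and no reset: what is moved stays moved. The work goes in short steps, Python scripts to look and compute and a shell command to move; the robot and the scene stay as the last step left them, time stands still between calls to the robot, and variables do not carry over. Pictures are saved under pics/ and viewed, and the job is handed in when it is done.

```bash
ls; mkdir -p pics; python3 - <<'E'
from rig import r,eyes,job
import cv2,numpy as np
print(r.observe())
for n in ["side","top","wrist"]:
    c=eyes.calibration(n); print(n,c)
    cv2.imwrite(f"pics/{n}0.png",cv2.cvtColor(eyes.capture(n),cv2.COLOR_RGB2BGR))
E
```

```text
pics
{'t': 0.0, 'joints': array([ 1.04468847e+00,  3.81182833e-01,  1.29824195e+00,  2.23219112e-05,
        1.46359355e+00, -2.15290074e-01]), 'qvel': array([ 0.00263624, -0.00035011,  0.00132218, -0.00153008,  0.00069353,
        0.00051476]), 'tau': array([-1.87884179e-04, -4.48466313e+01, -2.31279874e+01, -2.22984054e-04,
        4.76421046e-03,  6.09929174e-06]), 'position': array([168.05567127, 523.39684857, 230.72519002]), 'eef_rot': array([[-9.52082924e-01,  3.05839118e-01, -7.35129204e-04],
       [ 3.05839828e-01,  9.52082196e-01, -1.22173943e-03],
       [ 3.26247717e-04, -1.38802904e-03, -9.99998983e-01]]), 'wrist_force': array([-0.09413826,  0.38840876, -0.40230288]), 'ft_torque': array([-0.02816937, -0.01796543,  0.02550988]), 'gripper_width': 1.0010195980752372}
side {'intrinsics': array([[431.01524873,   0.        , 279.6783475 ],
       [  0.        , 431.01524873, 204.67167836],
       [  0.        ,   0.        ,   1.        ]]), 'position': array([  321.99076371, -1007.29871968,  1039.3020463 ]), 'attitude': array([[ 0.98164923,  0.14198629, -0.12729764],
       [
[... 256 characters left out ...]
   ]]), 'position': array([ 328.12147833,  -16.51367214, 1437.08742363]), 'attitude': array([[-3.84569700e-03,  9.93320341e-01, -1.15325237e-01],
       [-9.99644693e-01, -7.76831818e-04,  2.66436717e-02],
       [ 2.63761127e-02,  1.15386724e-01,  9.92970395e-01]])}
wrist {'intrinsics': array([[367.4897666 ,   0.        , 278.17297779],
       [  0.        , 367.4897666 , 212.72675543],
       [  0.        ,   0.        ,   1.        ]]), 'position': array([105.51890718, 542.74643896, 373.07457726]), 'attitude': array([[ 3.06443064e-01, -9.18915266e-01, -2.48369446e-01],
       [ 9.51888967e-01,  2.95884319e-01,  7.97487550e-02],
       [ 2.06276031e-04, -2.60858589e-01,  9.65377001e-01]])}
```

View pics/side0.png

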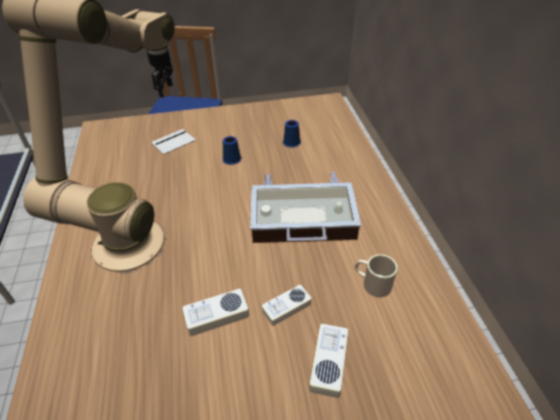

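View pics/top0.png

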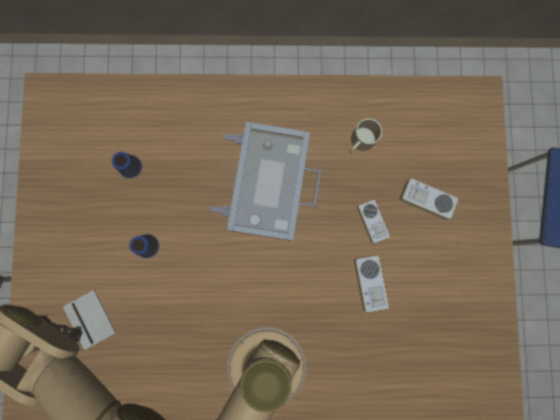

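View pics/wrist0.png

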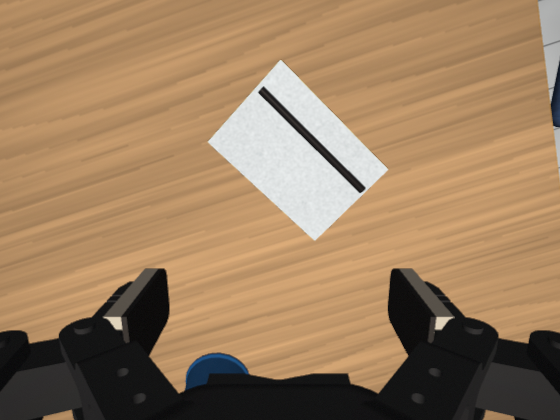

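The radios are at top-view (374,221), (430,199) and (372,284), and the smallest is the one at (374,221). The case is at (268,181) with its bar at (317,187) on the −y side. The cups are at (127,165) and (145,246), the mug at (367,133). Next I'll enlarge the crops.

```bash
python3 - <<'E'
import cv2
a=cv2.imread("pics/top0.png")[105:255,205:405]; cv2.imwrite("pics/top0c.png",cv2.resize(a,None,fx=4,fy=4,interpolation=cv2.INTER_CUBIC))
a=cv2.imread("pics/side0.png")[160:330,240:420]; cv2.imwrite("pics/side0c.png",cv2.resize(a,(720,600),interpolation=cv2.INTER_CUBIC)) if 0 else cv2.imwrite("pics/side0c.png",cv2.resize(a[:150],None,fx=4,fy=4,interpolation=cv2.INTER_CUBIC))
E
```

```text
(no output)
```

View pics/top0c.png

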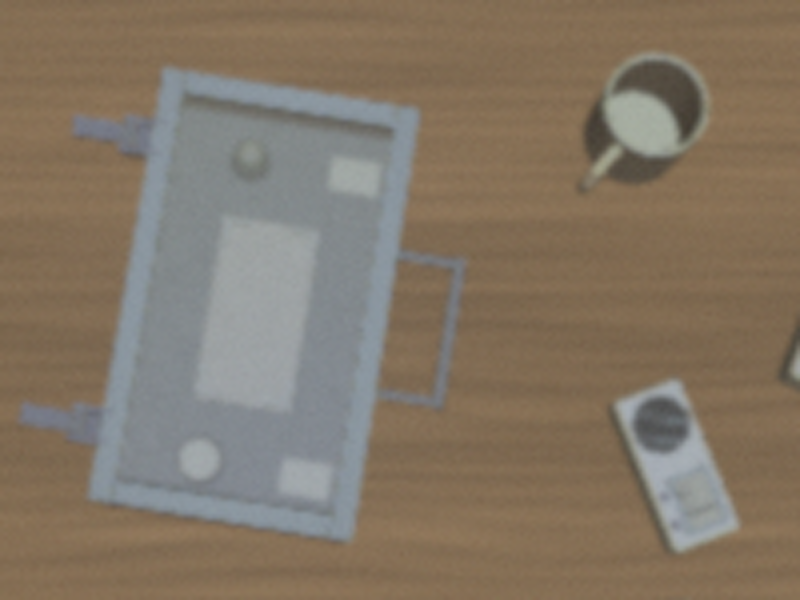

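View pics/side0c.png

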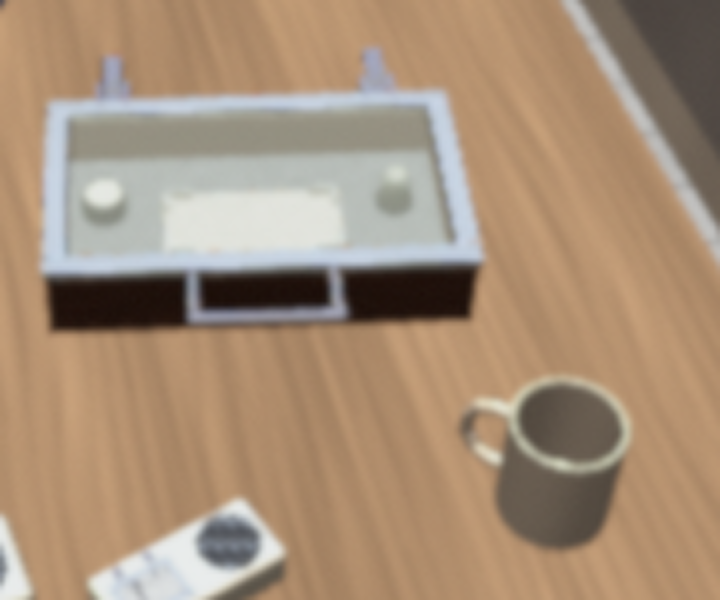

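```bash
cat > h.py <<'E'
import numpy as np
from rig import r,eyes
def ray(c,uv,z):
    K=c["intrinsics"];p=np.linalg.inv(K)@np.array([uv[0],uv[1],1.])
    d=c["attitude"]@np.array([p[0],-p[1],-p[2]]); o=c["position"]
    return o+d*(z-o[2])/d[2]
def proj(c,P):
    q=c["attitude"].T@(np.array(P)-c["position"]); q=np.array([q[0],-q[1],-q[2]]); q=c["intrinsics"]@q; return q[:2]/q[2]
E
python3 - <<'E'
from h import *
ct=eyes.calibration("top");cs=eyes.calibration("side")
T=lambda l,z:np.array([ray(ct,((u+.5)/4-.5+205,(v+.5)/4-.5+105),z) for u,v in l])
S=lambda l,z:np.array([ray(cs,((u+.5)/4-.5+240,(v+.5)/4-.5+160),z) for u,v in l])
np.set_printoptions(precision=1,suppress=True)
L=T([(168,70),(418,110),(350,541),(92,499)],72);print(L,L.mean(0))
print([np.linalg.norm(L[i]-L[i-1]) for i in range(4)])
L2=S([(48,102),(446,92),(482,263),(42,273)],72);print(L2,L2.mean(0))
print([np.linalg.norm(L2[i]-L2[i-1]) for i in range(4)])
B=T([(462,262),(439,405)],67.5);print(B,B.mean(0))
B=S([(191,318),(346,314)],67.5);print(B,B.mean(0))
R=T([(680,380),(740,526),(677,552),(614,404)],36);print(R,R.mean(0)); print([np.linalg.norm(R[i]-R[i-1]) for i in range(4)])
for A in (L,): 
    e=(A[0]+A[1]-A[2]-A[3]); f=(A[0]+A[3]-A[1]-A[2]); print(np.degrees([np.arctan2(e[1],e[0]),np.arctan2(f[1],f[0])]))
e=(L2[1]+L2[2]-L2[0]-L2[3]); f=(L2[0]+L2[1]-L2[2]-L2[3]); print(np.degrees([np.arctan2(e[1],e[0]),np.arctan2(f[1],f[0])]))
e=R[0]+R[3]-R[1]-R[2];print(np.degrees(np.arctan2(e[1],e[0])))
E
```

```text
[[ 758.8   60.4   72. ]
 [ 727.3 -135.7   72. ]
 [ 389.6  -80.2   72. ]
 [ 422.1  116.3   72. ]] [574.5  -9.8  72. ]
[np.float64(341.3001581852074), np.float64(198.57804643137237), np.float64(342.22860144994513), np.float64(199.12786547742442)]
[[ 425.6  119.2   72. ]
 [ 763.4   60.7   72. ]
 [ 727.8 -140.5   72. ]
 [ 391.9  -81.    72. ]] [577.2 -10.4  72. ]
[np.float64(203.06364215204982), np.float64(342.81613073904765), np.float64(204.33618675685418), np.float64(341.08020790642456)]
[[ 607.  -169.2   67.5]
 [ 494.6 -149.9   67.5]] [ 550.8 -159.5   67.5]
[[ 496.2 -146.5   67.5]
 [ 612.  -166.5   67.5]] [ 554.1 -156.5   67.5]
[[ 518.3 -345.1   36. ]
 [ 402.2 -389.5   36. ]
 [ 381.9 -339.    36. ]
 [ 499.1 -292.    36. ]] [ 450.4 -341.4   36. ]
[np.float64(56.501464694597324), np.float64(124.2484568940082), np.float64(54.403635671001496), np.float64(126.26246477838863)]
[-9.4 80.8]
[-9.9 80.2]
21.388471740669182
```

```bash
cat >> h.py <<'E'
def go(P,yaw_y_deg=None):
    s=r.observe(); R=s["eef_rot"]; d=R.T@(np.array(P)-s["position"])
    t=0
    if yaw_y_deg is not None:
        cur=np.degrees(np.arctan2(R[1,1],R[0,1])); t=-(((yaw_y_deg-cur)+90)%180-90)/6
    print("from",s["position"].round(1),"t",round(s["t"],2),"shift",d.round(1),"turn",round(t,2),"F",s["wrist_force"].round(1),"w",round(s["gripper_width"],3))
E
python3 -c "
from h import *
go([552,-158,180],80.2)
print(proj(eyes.calibration('top'),[552,-158,67.5]))"
```

```text
from [168.1 523.5 230.9] t 0.15 shift [-574.  -531.3   51.3] turn -1.33 F [0.2 0.7 0.3] w 0.999
[316.76346402 187.52292615]
```

```bash
python3 -m creep '[45,-30,-28,2,-0.1, 45,-66,-61,5,-0.3, 45,-102,-94,9,-0.5, 45,-138,-128,13,-0.7, 45,-174,-161,17,-0.9, 45,-210,-194,21,-1.1, 45,-246,-228,25,-1.33, 45,-282,-261,29,-1.33, 45,-318,-294,33,-1.33, 45,-350,-324,36,-1.33]'
python3 -c "
from h import *
go([552,-158,180],80.2)"
```

```text
t: 1.15
position: [403.0, 106.0, 195.2]
eef_rot: [[-0.985, 0.171, 0.0], [0.171, 0.985, -0.0], [-0.0, -0.0, -1.0]]
wrist_force: [0.9, 1.1, 2.1]
gripper_width: 0.451
from [403.  106.  195.2] t 1.15 shift [-192.1 -234.5   15.2] turn -0.01 F [0.9 1.1 2.1] w 0.451
```

```bash
python3 -m creep '[45,-32,-39,3,0, 45,-64,-78,6,0, 45,-96,-117,9,0, 45,-128,-156,12,0, 45,-156,-190,14,0, 45,-178,-218,15,0, 45,-190,-232,15,0, 45,-192,-234,15,0, 45,-192,-234,15,0]'
python3 - <<'E'
from h import *
import cv2
go([552,-158,48.5],80.2)
c=eyes.calibration("wrist"); np.set_printoptions(suppress=True)
print(proj(c,[552,-158,67.5]),c)
cv2.imwrite("pics/w1.png",cv2.cvtColor(eyes.capture("wrist"),cv2.COLOR_RGB2BGR))
E
```

```text
t: 2.05
position: [551.3, -155.0, 179.9]
eef_rot: [[-0.985, 0.171, -0.001], [0.171, 0.985, 0.001], [0.001, 0.0, -1.0]]
wrist_force: [0.0, -1.7, 0.7]
gripper_width: 0.451
from [ 551.3 -155.   179.9] t 2.05 shift [ -1.3  -2.9 131.4] turn -0.01 F [ 0.  -1.7  0.7] w 0.451
[275.02536278 210.00081836] {'intrinsics': array([[367.4897666 ,   0.        , 278.17297779],
       [  0.        , 367.4897666 , 212.72675543],
       [  0.        ,   0.        ,   1.        ]]), 'position': array([ 486.60036196, -144.82507233,  322.25666967]), 'attitude': array([[ 0.17166832, -0.95107413, -0.25688126],
       [ 0.98515282,  0.16625205,  0.04282719],
       [ 0.00197521, -0.26041937,  0.96549358]])}
```

View pics/w1.png

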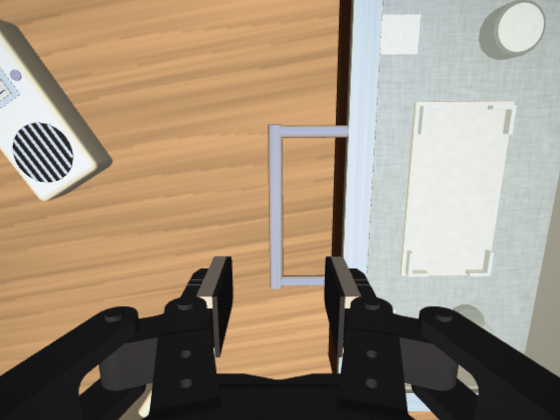

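The bar runs from (275,126) to (276,288), midway between the open pads and parallel to them. The holder plate shows at (415,102), (516,103), (490,275) and (403,275).

```bash
python3 - <<'E'
from h import *
c=eyes.calibration("wrist"); np.set_printoptions(suppress=True,precision=1)
a=ray(c,(275,129),67.5);b=ray(c,(276,285),67.5);print(a,b,(a+b)/2,np.linalg.norm(a-b),np.degrees(np.arctan2(*(a-b)[1::-1])))
H=np.array([ray(c,p,18) for p in [(415,102),(516,103),(491,275),(403,275)]]);print(H,H.mean(0),H[0]-H[3])
go([*((a+b)/2)[:2],48.5],80.2)
E
```

```text
[ 496.1 -147.6   67.5] [ 610.  -166.9   67.5] [ 553.  -157.3   67.5] 115.53453189947405 170.40535209157406
[[496.4 -35.1  18. ]
 [510.9  44.   18. ]
 [657.6  21.1  18. ]
 [643.9 -57.   18. ]] [577.2  -6.7  18. ] [-147.6   21.9    0. ]
from [ 551.2 -154.4  180.2] t 2.1 shift [ -2.4  -2.5 131.7] turn -0.0 F [-0.1 -0.5 -0.6] w 0.447
```

```bash
python3 -m creep '[45,-1,-1.2,30,0, 45,-2,-2.5,65,0, 45,-2,-2.5,95,0, 45,-2,-2.5,115,0, 45,-2,-2.5,126,0, 45,-2,-2.5,131,0, 45,-2,-2.5,131,0, 10,-2,-2.5,131,0, 0,-2,-2.5,131,0, 0,-2,-2.5,131,0]'
python3 -m creep '[0,0,0,0,0, 0,0,0,0,0]'
python3 - <<'E'
from h import *
import cv2
go([553,-157,48.5],80.2)
cv2.imwrite("pics/w2.png",cv2.cvtColor(eyes.capture("wrist"),cv2.COLOR_RGB2BGR))
E
```

```text
t: 3.1
position: [553.7, -157.4, 50.4]
eef_rot: [[-0.985, 0.171, 0.002], [0.171, 0.985, 0.001], [-0.002, 0.001, -1.0]]
wrist_force: [0.8, 4.5, 5.0]
gripper_width: 0.09
t: 3.3
position: [553.7, -157.4, 50.4]
eef_rot: [[-0.985, 0.171, 0.002], [0.171, 0.985, 0.0], [-0.002, 0.001, -1.0]]
wrist_force: [1.7, 5.0, 5.9]
gripper_width: 0.091
from [ 553.7 -157.4   50.4] t 3.3 shift [0.7 0.3 1.9] turn -0.0 F [1.7 5.  5.9] w 0.091
```

View pics/w2.png

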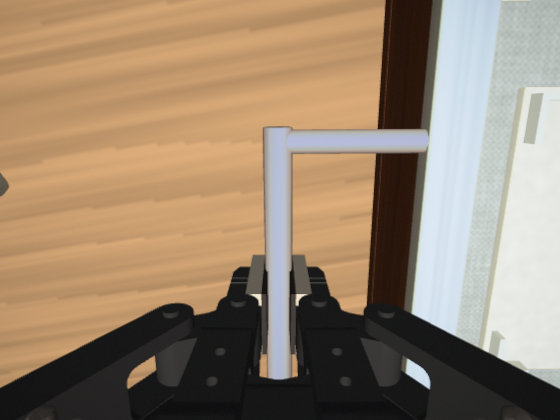

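```bash
python3 - <<'E'
import numpy as np
for a,b in[(0,.8),(.8,1.5)]:
    for t in np.linspace(a,b,11): print(round(t,2),(271*(np.cos(a)-np.cos(t))).round(1),(-271*(np.sin(t)-np.sin(a))).round(1))
E
```

```text
0.0 0.0 -0.0
0.08 0.9 -21.7
0.16 3.5 -43.2
0.24 7.8 -64.4
0.32 13.8 -85.2
0.4 21.4 -105.5
0.48 30.6 -125.1
0.56 41.4 -144.0
0.64 53.6 -161.8
0.72 67.3 -178.7
0.8 82.2 -194.4
0.8 0.0 -0.0
0.87 14.1 -12.7
0.94 29.0 -24.4
1.01 44.7 -35.1
1.08 61.1 -44.6
1.15 78.1 -53.0
1.22 95.7 -60.1
1.29 113.7 -66.0
1.36 132.1 -70.6
1.43 150.8 -73.9
1.5 169.6 -75.9
```

```bash
python3 -m creep '[0,0,0.3,-10,0, 0,0,2,-32,0, 0,0,6,-55,0, 0,0,11.5,-78,0, 0,0,21.4,-105.5,0, 0,0,30.6,-125,0, 0,0,41.4,-144,0, 0,0,53.6,-161.8,0, 0,0,67.3,-178.7,0, 0,0,82.2,-194.4,0]'; python3 -c "
from h import *
go([553,-157,48.5],80.2)"
```

```text
t: 4.35
position: [566.8, -78.9, 245.7]
eef_rot: [[-0.985, 0.172, 0.0], [0.172, 0.985, -0.006], [-0.001, -0.005, -1.0]]
wrist_force: [-3.1, -8.4, 2.4]
gripper_width: 0.09
from [566.8 -78.9 245.7] t 4.35 shift [  0.4 -78.2 197.6] turn -0.02 F [-3.1 -8.4  2.4] w 0.09
```

```bash
python3 -m creep '[0,0,14.1,-12.7,0, 0,0,29,-24.4,0, 0,0,44.7,-35,0, 0,0,61,-44.6,0, 0,0,78,-53,0, 0,0,95.7,-60,0, 0,0,113.7,-66,0, 0,0,132,-70.6,0, 0,0,145,-73,0, 0,0,150.8,-73.9,0]'; python3 -m creep '[0,0,0,0,0, 0,0,0,0,0]'; python3 - <<'E'
from h import *
import cv2
go([553,-157,48.5],80.2)
cv2.imwrite("pics/s3.png",cv2.cvtColor(eyes.capture("side"),cv2.COLOR_RGB2BGR))
E
```

```text
t: 5.35
position: [592.2, 71.8, 320.9]
eef_rot: [[-0.985, 0.17, 0.003], [0.17, 0.985, -0.002], [-0.004, -0.002, -1.0]]
wrist_force: [-8.2, -2.7, 15.1]
gripper_width: 0.092
t: 5.55
position: [592.1, 71.5, 320.9]
eef_rot: [[-0.985, 0.17, 0.003], [0.17, 0.985, -0.001], [-0.003, -0.001, -1.0]]
wrist_force: [-7.5, -0.4, 15.2]
gripper_width: 0.086
from [592.1  71.5 320.9] t 5.55 shift [   0.6 -231.6  272.6] turn -0.0 F [-7.5 -0.4 15.2] w 0.086
```

View pics/s3.png

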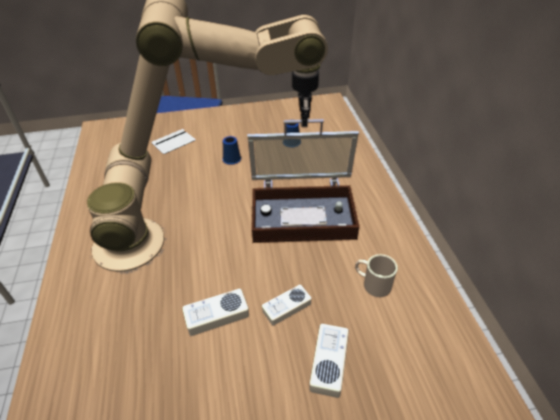

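The lid is up at about 1.43 rad and gripped. Bringing it to 1.60 rad while relieving the radial load.

```bash
python3 -m creep '[0,0.5,6,-2.2,0, 0,0.5,13,-2.8,0, 0,0.5,20,-3.4,0, 0,0.5,27,-3.9,0, 0,0.5,34,-4.2,0, 0,0.5,40,-4.3,0, 0,0.5,44,-4.3,0, 0,0.5,46,-4.3,0, 0,0.5,46,-4.3,0]'; python3 -c "
from h import *
go([553,-157,48.5],80.2)"
python3 -c "
import numpy as np
p=1.6
for t in p+np.arange(0,.3,.0111): print(round(t,3),(271*(np.cos(p)-np.cos(t))).round(1),(-271*(np.sin(t)-np.sin(p))).round(1))"
```

```text
t: 6.5
position: [599.4, 117.3, 323.1]
eef_rot: [[-0.985, 0.17, -0.0], [0.17, 0.985, -0.001], [0.0, -0.001, -1.0]]
wrist_force: [-5.5, 0.3, 6.1]
gripper_width: 0.092
from [599.4 117.3 323.1] t 6.5 shift [  -1.1 -278.   274.8] turn -0.0 F [-5.5  0.3  6.1] w 0.092
1.6 0.0 -0.0
1.611 3.0 0.1
1.622 6.0 0.2
1.633 9.0 0.4
1.644 12.0 0.6
1.656 15.0 0.9
1.667 18.0 1.1
1.678 21.0 1.4
1.689 24.0 1.8
1.7 27.0 2.1
1.711 30.0 2.5
1.722 32.9 3.0
1.733 35.9 3.5
1.744 38.9 4.0
1.755 41.8 4.5
1.767 44.8 5.1
1.778 47.7 5.7
1.789 50.7 6.3
1.8 53.6 7.0
1.811 56.5 7.7
1.822 59.4 8.4
1.833 62.4 9.2
1.844 65.3 10.0
1.855 68.2 10.8
1.866 71.0 11.6
1.878 73.9 12.5
1.889 76.8 13.5
1.9 79.6 14.4
```

```bash
python3 -m creep '[0,0.3,1.5,-0.5,0, 0,0.3,3,-0.5,0, 0,0.3,4.5,-0.4,0, 0,0.3,6,-0.3,0, 0,0.3,6,-0.3,0]'; python3 -m creep '[0,0,1,0.1,0, 0,0,2,0.2,0, 0,0,3,0.2,0]'
```

```text
t: 7.0
position: [600.3, 122.9, 322.9]
eef_rot: [[-0.985, 0.171, -0.001], [0.171, 0.985, -0.001], [0.001, -0.001, -1.0]]
wrist_force: [-5.6, -0.8, 4.4]
gripper_width: 0.086
t: 7.3
position: [601.0, 126.0, 322.1]
eef_rot: [[-0.985, 0.171, -0.001], [0.171, 0.985, -0.0], [0.001, -0.0, -1.0]]
wrist_force: [-5.0, -1.3, 1.0]
gripper_width: 0.088
```

```bash
python3 -m creep '[0,0,1,0.1,0, 0,0,2,0.2,0, 0,0,3,0.2,0]'
```

```text
t: 7.6
position: [601.5, 129.1, 321.9]
eef_rot: [[-0.985, 0.17, -0.001], [0.17, 0.985, 0.0], [0.001, -0.0, -1.0]]
wrist_force: [-5.4, -0.7, 2.2]
gripper_width: 0.09
```

```bash
python3 -m creep '[0,0,1,0.1,0, 0,0,2,0.2,0, 0,0,3,0.2,0]'
```

```text
t: 7.9
position: [602.0, 132.0, 321.7]
eef_rot: [[-0.985, 0.17, -0.001], [0.17, 0.985, 0.0], [0.001, -0.0, -1.0]]
wrist_force: [-5.7, -0.1, 2.0]
gripper_width: 0.086
```

```bash
python3 -m creep '[0,0,1,0.1,0, 0,0,2,0.2,0, 0,0,3,0.3,0]'
```

```text
t: 8.2
position: [602.5, 135.0, 321.4]
eef_rot: [[-0.985, 0.17, -0.001], [0.17, 0.985, -0.0], [0.001, -0.0, -1.0]]
wrist_force: [-5.9, -0.4, 2.4]
gripper_width: 0.088
```

```bash
python3 -m creep '[0,0,1,0.1,0, 0,0,2,0.2,0, 0,0,3,0.3,0, 0,0,4,0.5,0]'
```

```text
t: 8.6
position: [603.2, 138.9, 321.0]
eef_rot: [[-0.985, 0.17, -0.001], [0.17, 0.985, -0.0], [0.001, -0.0, -1.0]]
wrist_force: [-5.4, -0.9, 2.5]
gripper_width: 0.087
```

```bash
python3 -m creep '[0,0,1,0.1,0, 0,0,2,0.2,0, 0,0,3,0.4,0, 0,0,4,0.5,0]'
```

```text
t: 9.0
position: [603.8, 142.8, 320.5]
eef_rot: [[-0.985, 0.17, -0.001], [0.17, 0.985, -0.0], [0.001, -0.0, -1.0]]
wrist_force: [-5.8, -0.9, 3.0]
gripper_width: 0.09
```

```bash
python3 -m creep '[0,0,1,0.1,0, 0,0,2,0.2,0, 0,0,3,0.4,0, 0,0,4,0.5,0]'
```

```text
t: 9.4
position: [604.4, 146.7, 320.0]
eef_rot: [[-0.985, 0.17, -0.001], [0.17, 0.985, -0.0], [0.001, -0.001, -1.0]]
wrist_force: [-6.4, -0.3, 2.8]
gripper_width: 0.086
```

```bash
python3 -m creep '[0,0,1,0.1,0, 0,0,2,0.3,0, 0,0,3,0.5,0, 0,0,4,0.6,0]'
```

```text
t: 9.8
position: [605.1, 150.5, 319.4]
eef_rot: [[-0.985, 0.171, -0.002], [0.171, 0.985, -0.001], [0.001, -0.001, -1.0]]
wrist_force: [-6.2, -1.2, 2.7]
gripper_width: 0.09
```

```bash
python3 -m creep '[0,0,1,0.1,0, 0,0,2,0.3,0, 0,0,3,0.5,0, 0,0,4,0.6,0]'
```

```text
t: 10.2
position: [605.7, 153.9, 318.9]
eef_rot: [[-0.985, 0.171, -0.002], [0.171, 0.985, -0.002], [0.002, -0.002, -1.0]]
wrist_force: [-7.7, -4.7, 3.1]
gripper_width: 0.091
```

Contact: the along-swing force has risen from about −1.9 to −5.9 N. I'll hold, then press slightly more.

```bash
python3 -m creep '[0,0,0.4,0,0, 0,0,0.7,0.1,0, 0,0,0.7,0.1,0, 0,0,0.7,0.1,0]'; python3 -c "
from h import *
for i in range(1):
  go([553,-157,48.5],80.2)"
```

```text
t: 10.6
position: [605.8, 154.4, 318.8]
eef_rot: [[-0.985, 0.171, -0.002], [0.171, 0.985, -0.002], [0.002, -0.002, -1.0]]
wrist_force: [-9.2, -4.8, 3.8]
gripper_width: 0.089
from [605.8 154.4 318.8] t 10.6 shift [  -1.8 -315.3  271. ] turn -0.01 F [-9.2 -4.8  3.8] w 0.089
```

```bash
python3 -m creep '[0,0,0.4,0,0, 0,0,0.8,0.1,0, 0,0,0.8,0.1,0, 0,0,0.8,0.1,0, 0,0,0.8,0.1,0]'
```

```text
t: 11.1
position: [605.8, 155.0, 318.7]
eef_rot: [[-0.985, 0.172, -0.002], [0.172, 0.985, -0.002], [0.002, -0.003, -1.0]]
wrist_force: [-8.4, -5.9, 3.1]
gripper_width: 0.087
```

```bash
python3 -m creep '[20,0,0,0,0, 40,0,0,0,0, 40,0,0,0,0, 40,0,0,-10,0, 40,0,0,-30,0, 40,0,0,-60,0, 40,0,-30,-80,0, 60,0,-70,-85,0, 100,0,-115,-85,0, 100,0,-160,-85,0]'
python3 - <<'E'
from h import *
import cv2
go([451,-341,160],21.4-90)
cv2.imwrite("pics/s4.png",cv2.cvtColor(eyes.capture("side"),cv2.COLOR_RGB2BGR))
E
```

```text
t: 12.1
position: [579.0, -3.0, 404.4]
eef_rot: [[-0.985, 0.17, 0.002], [0.17, 0.985, -0.0], [-0.002, 0.0, -1.0]]
wrist_force: [0.1, 0.8, -0.4]
gripper_width: 0.891
from [579.   -3.  404.4] t 12.1 shift [  69.1 -354.9  244.2] turn -5.2 F [ 0.1  0.8 -0.4] w 0.891
```

View pics/s4.png

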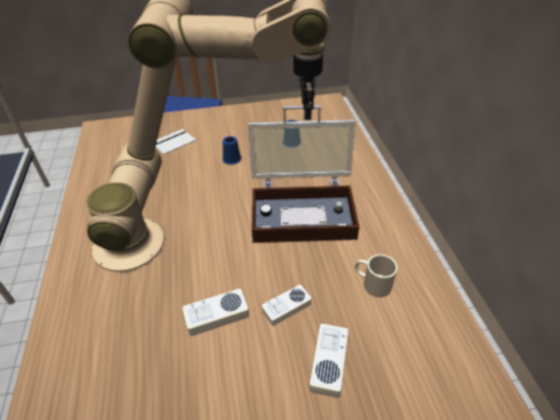

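The lid stays leaning on its stop and nothing else has moved. Next is the radio.

```bash
python3 -m creep '[100,4,-20,8,-0.2, 100,10,-52,27,-0.7, 100,17,-88,52,-1.3, 100,24,-125,80,-1.9, 100,32,-163,107,-2.5, 100,40,-200,134,-3.1, 100,47,-238,161,-3.7, 100,54,-275,187,-4.3, 100,61,-310,212,-4.8, 100,66,-337,232,-5.2]'
python3 -m creep '[100,2,-12,8,0, 100,3,-18,12,0, 100,3,-18,12,0]'
python3 - <<'E'
from h import *
import cv2
go([451,-341,160],21.4-90)
c=eyes.calibration("wrist")
print([proj(c,p) for p in ([450.4,-341.4,36],)])
cv2.imwrite("pics/w5.png",cv2.cvtColor(eyes.capture("wrist"),cv2.COLOR_RGB2BGR))
E
```

```text
t: 13.15
position: [456.2, -324.4, 170.7]
eef_rot: [[-0.931, -0.365, 0.0], [-0.365, 0.931, -0.0], [-0.0, -0.0, -1.0]]
wrist_force: [0.2, 0.4, 0.9]
gripper_width: 1.0
t: 13.45
position: [461.5, -340.4, 159.8]
eef_rot: [[-0.931, -0.364, 0.001], [-0.364, 0.931, -0.0], [-0.0, -0.001, -1.0]]
wrist_force: [-0.3, 0.4, -0.7]
gripper_width: 0.999
from [ 461.5 -340.4  159.8] t 13.45 shift [10.   3.3 -0.3] turn -0.01 F [-0.3  0.4 -0.7] w 0.999
[array([283.54134452, 190.8068843 ])]
```

View pics/w5.png

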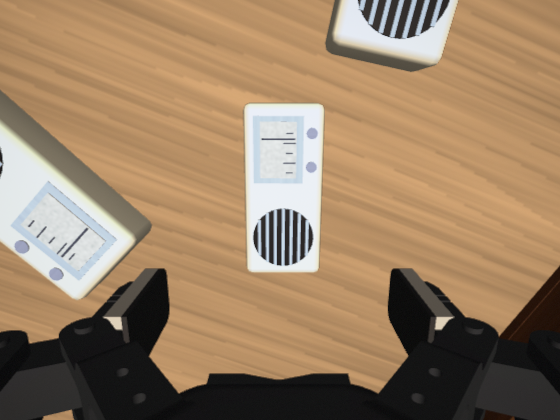

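The radio sits centrally between the pads and square to them, with its top corners at (245,104), (324,104), (319,272) and (248,272). The neighbouring radios are about 80 px away or more.

```bash
python3 - <<'E'
from h import *
c=eyes.calibration("wrist"); np.set_printoptions(suppress=True,precision=1)
R=np.array([ray(c,p,36) for p in [(245,104),(324,104),(319,272),(248,272)]]);m=R.mean(0);print(R,m)
print([np.linalg.norm(R[i]-R[i-1]) for i in range(4)])
e=R[0]+R[1]-R[2]-R[3];a=np.degrees(np.arctan2(e[1],e[0]));print(a)
go([m[0],m[1],5],a-90)
# jaw clearance: other radios
for q in [(150,228),(0,92),(78,298),(327,50)]: print(q, ray(c,q,36))
E
```

```text
[[ 403.1 -388.5   36. ]
 [ 383.1 -337.3   36. ]
 [ 500.9 -291.    36. ]
 [ 521.2 -342.9   36. ]] [ 452.1 -339.9   36. ]
[np.float64(126.63138010532073), np.float64(54.93372499039536), np.float64(126.64264917497877), np.float64(55.79925904903588)]
-158.73936676221587
from [ 461.5 -339.9  160.2] t 13.5 shift [  8.9   3.6 155.2] turn 0.02 F [0.9 0.3 0.3] w 1.001
(150, 228) [ 514.3 -424.8   36. ]
(0, 92) [ 457.1 -548.5   36. ]
(78, 298) [ 592.1 -462.1   36. ]
(327, 50) [ 350.4 -349.1   36. ]
```

```bash
python3 -m creep '[100,3,1,30,0, 100,7,3,70,0, 100,9,3.5,108,0, 100,9,3.5,135,0, 100,9,3.5,150,0, 100,9,3.5,158,0, 100,9,3.5,161,0, 100,9,3.5,161,0]'
python3 - <<'E'
from h import *
import cv2
go([452.1,-339.9,0],21.3-90)
cv2.imwrite("pics/w6.png",cv2.cvtColor(eyes.capture("wrist"),cv2.COLOR_RGB2BGR))
E
```

```text
t: 14.3
position: [451.5, -340.3, -0.8]
eef_rot: [[-0.931, -0.365, 0.001], [-0.365, 0.931, -0.001], [-0.0, -0.001, -1.0]]
wrist_force: [-0.1, -1.4, 0.3]
gripper_width: 0.997
from [ 451.5 -340.3   -0.8] t 14.3 shift [-0.7  0.2 -0.8] turn 0.02 F [-0.1 -1.4  0.3] w 0.997
```

View pics/w6.png

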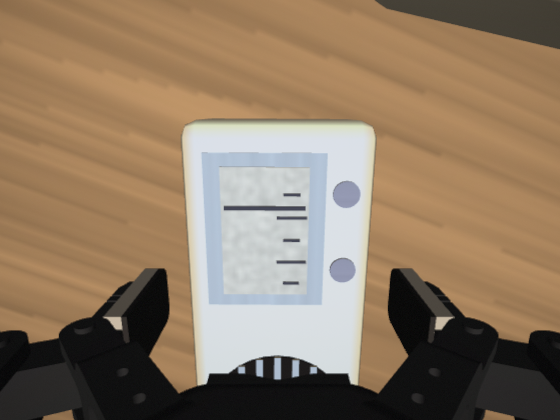

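The pads straddle the radio evenly at columns 168 and 390, with the radio spanning 185–373. Closing now.

```bash
python3 -m creep '[50,0,0,0,0, 0,0,0,0,0, 0,0,0,0,0, 0,0,0,0,0, 0,0,0,0,0, 0,0,0,0,0]'; python3 -m creep '[0,0,0,-10,0, 0,0,0,-30,0, 0,0,0,-60,0, 0,0,0,-95,0, 0,0,0,-125,0, 0,0,0,-145,0, 0,0,0,-150,0]'
python3 - <<'E'
from h import *
import cv2
go([578,-8,150],80.4)
cv2.imwrite("pics/w7.png",cv2.cvtColor(eyes.capture("wrist"),cv2.COLOR_RGB2BGR))
E
```

```text
t: 14.95
position: [451.3, -340.8, -0.7]
eef_rot: [[-0.931, -0.364, 0.001], [-0.364, 0.931, -0.001], [-0.001, -0.002, -1.0]]
wrist_force: [-0.3, 0.6, 6.5]
gripper_width: 0.673
t: 15.65
position: [451.3, -340.7, 150.8]
eef_rot: [[-0.931, -0.364, 0.002], [-0.364, 0.931, -0.003], [-0.001, -0.003, -1.0]]
wrist_force: [-0.1, 0.6, -3.8]
gripper_width: 0.675
from [ 451.3 -340.7  150.8] t 15.65 shift [-2.393e+02  2.636e+02  2.000e-01] turn 5.16 F [-0.1  0.6 -3.8] w 0.675
```

View pics/w7.png

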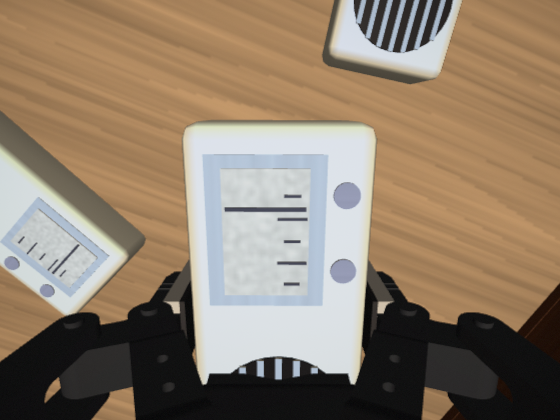

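Radio held square and level, with the wrist force down about 4 N. Carrying it above the holder.

```bash
python3 -m creep '[0,-10,11,0,0.2, 0,-33,37,0,0.7, 0,-62,68,0,1.4, 0,-91,100,0,2.1, 0,-120,132,0,2.8, 0,-149,164,0,3.5, 0,-178,196,0,4.2, 0,-207,228,0,4.8, 0,-228,251,0,5.2, 0,-237,261,0,5.2]'
python3 -m creep '[0,-2,3,0,0, 0,-2,3,0,0, 0,-2,3,0,0]'
python3 - <<'E'
from h import *
import cv2
go([577.5,-8,120],80.4)
cv2.imwrite("pics/w8.png",cv2.cvtColor(eyes.capture("wrist"),cv2.COLOR_RGB2BGR))
a=eyes.capture("top")[115:235,215:335]
cv2.imwrite("pics/t8.png",cv2.cvtColor(cv2.resize(a,(600,600),interpolation=cv2.INTER_CUBIC),cv2.COLOR_RGB2BGR))
a=eyes.capture("side")[120:260,230:380]
cv2.imwrite("pics/s8.png",cv2.cvtColor(cv2.resize(a,None,fx=4,fy=4,interpolation=cv2.INTER_CUBIC),cv2.COLOR_RGB2BGR))
E
```

```text
t: 16.7
position: [576.3, -8.2, 146.7]
eef_rot: [[-0.986, 0.169, -0.003], [0.169, 0.986, 0.001], [0.003, 0.001, -1.0]]
wrist_force: [0.5, -0.9, -2.6]
gripper_width: 0.668
t: 17.0
position: [578.6, -9.6, 148.0]
eef_rot: [[-0.985, 0.172, -0.001], [0.172, 0.985, -0.0], [0.001, -0.0, -1.0]]
wrist_force: [-0.6, -0.8, -4.4]
gripper_width: 0.672
from [578.6  -9.6 148. ] t 17.0 shift [ 1.4  1.4 28. ] turn -0.05 F [-0.6 -0.8 -4.4] w 0.672
```

View pics/w8.png

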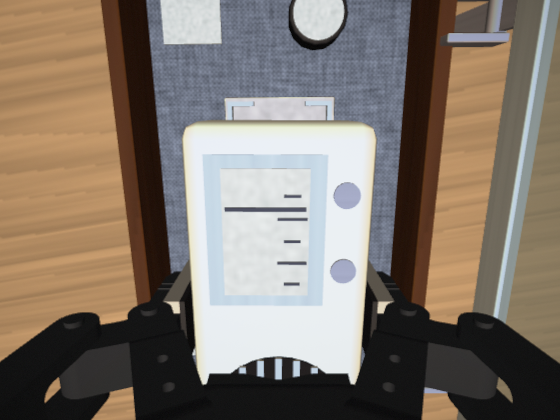

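View pics/s8.png

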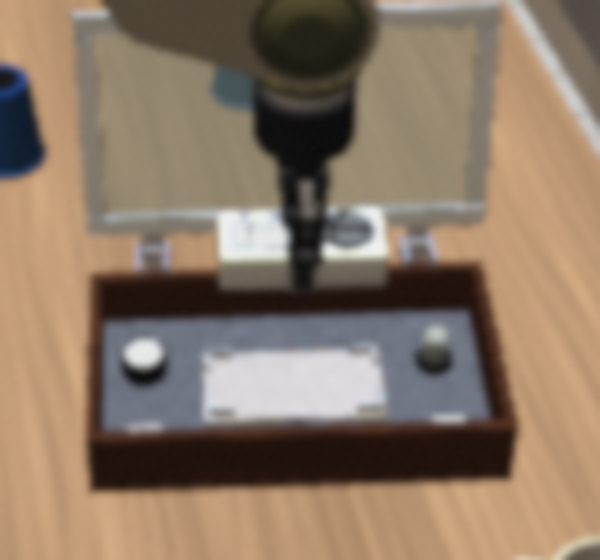

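View pics/t8.png

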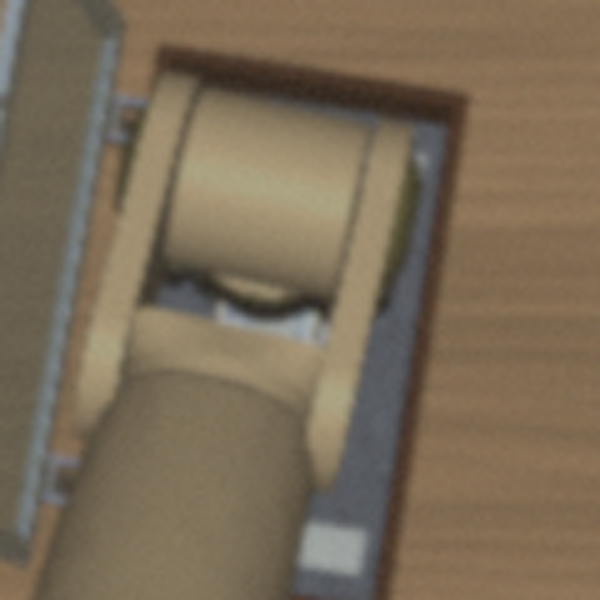

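```bash
python3 - <<'E'
from h import *
import cv2
im=eyes.capture("side")
c=eyes.calibration("side")
for z in range(150,600,50): print(z,proj(c,[578.6,-9.6,z]).round(0))
cv2.imwrite("pics/s9.png",cv2.cvtColor(im,cv2.COLOR_RGB2BGR))
E
```

```text
150 [304. 186.]
200 [304. 174.]
250 [305. 161.]
300 [305. 147.]
350 [306. 132.]
400 [306. 117.]
450 [307. 101.]
500 [307.  84.]
550 [308.  65.]
```

View pics/s9.png

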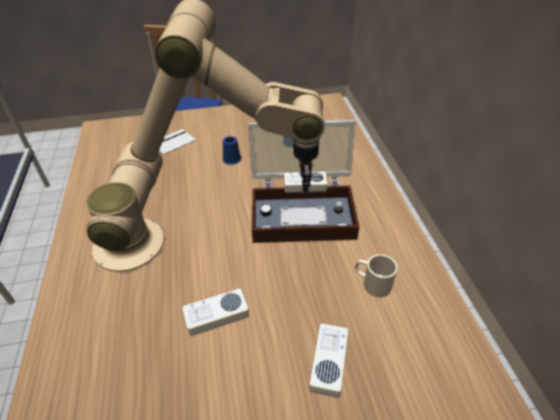

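```bash
python3 - <<'E'
import cv2
a=cv2.imread("pics/w8.png")[80:140,170:390]
cv2.imwrite("pics/w8c.png",cv2.resize(a,(770,210),interpolation=cv2.INTER_CUBIC))
from h import *
c=eyes.calibration("wrist"); s=r.observe();R=s["eef_rot"];p=s["position"]
np.set_printoptions(suppress=True,precision=1)
for uv,z in [((227,98),26),((333,98),26),((226,120),18),((334,120),18),((184.5,126),185),((374.5,126),185)]:
    q=ray(c,uv,z); print(uv,z,q,"tool",R.T@(q-p))
E
```

```text
(227, 98) 26 [498.  -31.5  26. ] tool [ 75.8 -35.8 122.5]
(333, 98) 26 [510.6  40.4  26. ] tool [ 75.8  37.2 122.5]
(226, 120) 18 [512.2 -36.3  18. ] tool [ 61.  -38.1 130.5]
(334, 120) 18 [525.6  40.3  18. ] tool [ 60.9  39.6 130.5]
(184.5, 126) 185 [512.9 -25.2 185. ] tool [ 62.2 -27.  -36.5]
(374.5, 126) 185 [522.1  27.3 185. ] tool [ 62.2  26.2 -36.5]
```

View pics/w8c.png

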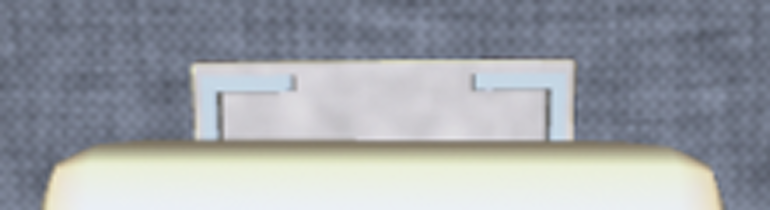

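```bash
python3 - <<'E'
from h import *
c=eyes.calibration("wrist"); s=r.observe();R=s["eef_rot"];p=s["position"]
np.set_printoptions(suppress=True,precision=1)
for uv,z in [((227.7,101.1),26),((332.9,101.1),26),((232.3,106),26),((326.9,105.4),26),((225.1,98),18),((334.3,97.1),18),((183.1,126),185),((376.3,126),185)]:
    q=ray(c,uv,z); print(uv,z,q,"tool",R.T@(q-p))
E
```

```text
(227.7, 101.1) 26 [500.1 -31.4  26. ] tool [ 73.8 -35.4 122.5]
(332.9, 101.1) 26 [512.6  40.1  26. ] tool [ 73.7  37.2 122.5]
(232.3, 106) 26 [503.8 -28.9  26. ] tool [ 70.5 -32.3 122.5]
(326.9, 105.4) 26 [514.7  35.6  26. ] tool [ 70.9  33.1 122.5]
(225.1, 98) 18 [497.3 -33.8  18. ] tool [ 76.1 -38.2 130.5]
(334.3, 97.1) 18 [510.1  42.6  18. ] tool [ 76.7  39.2 130.5]
(183.1, 126) 185 [512.8 -25.6 185. ] tool [ 62.2 -27.4 -36.5]
(376.3, 126) 185 [522.2  27.7 185. ] tool [ 62.2  26.7 -36.5]
```

```bash
python3 -m creep '[0,2.5,1,15,-0.06, 0,2.5,1,40,-0.06, 0,2.5,1,65,-0.06, 0,2.5,1,83,-0.06, 0,2.5,1,93,-0.06, 0,2.5,1,97,-0.06, 0,2.5,1,97,-0.06, 0,2.5,1,97,-0.06]'
python3 - <<'E'
from h import *
import cv2
go([577,-8.5,17.5],80.4)
im=eyes.capture("wrist")
cv2.imwrite("pics/w10.png",cv2.cvtColor(im,cv2.COLOR_RGB2BGR))
cv2.imwrite("pics/w10c.png",cv2.cvtColor(cv2.resize(im[60:180,160:400],(768,384),interpolation=cv2.INTER_CUBIC),cv2.COLOR_RGB2BGR))
E
```

```text
t: 18.0
position: [577.2, -7.1, 52.3]
eef_rot: [[-0.986, 0.165, 0.002], [0.165, 0.986, -0.0], [-0.002, -0.0, -1.0]]
wrist_force: [0.3, 0.3, -3.8]
gripper_width: 0.672
from [577.2  -7.1  52.3] t 18.0 shift [ 0.1 -1.4 34.8] turn 0.02 F [ 0.3  0.3 -3.8] w 0.672
```

View pics/w10.png

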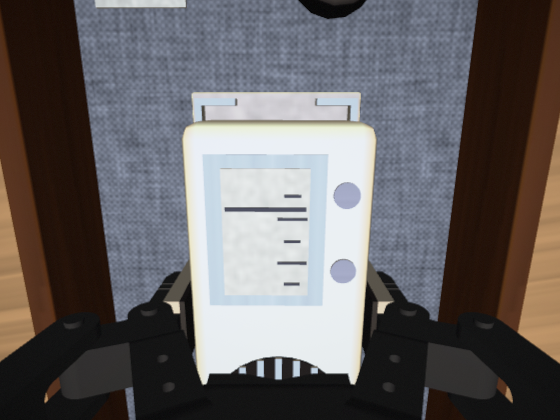

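View pics/w10c.png

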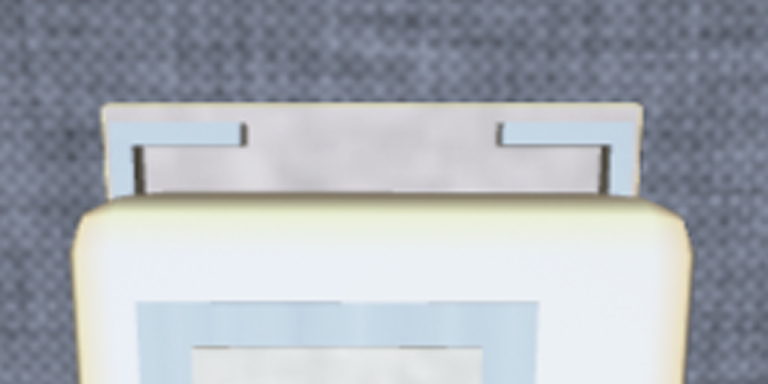

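```bash
python3 - <<'E'
from h import *
c=eyes.calibration("wrist"); s=r.observe();R=s["eef_rot"];p=s["position"];z0=p[2]+36.7
np.set_printoptions(suppress=True,precision=1)
for uv,z in [((201.6,105.9),26),((350.6,105.6),26),((191.8,92.5),18),((360.5,92.5),18),((182.8,130),z0),((375.6,130),z0),((280,122.5),z0)]:
    q=ray(c,uv,z); print(uv,q,"tool",R.T@(q-p))
E
```

```text
(201.6, 105.9) [503.8 -29.7  26. ] tool [ 68.8 -34.4  26.3]
(350.6, 105.6) [514.5  35.   26. ] tool [68.9 31.2 26.3]
(191.8, 92.5) [496.9 -34.4  18. ] tool [ 74.8 -40.2  34.3]
(360.5, 92.5) [509.6  41.6  18. ] tool [74.8 36.9 34.2]
(182.8, 130) [512.3 -24.2  89.1] tool [ 61.1 -27.5 -36.8]
(375.6, 130) [521.3  29.1  89.1] tool [ 61.1  26.5 -36.8]
(280, 122.5) [514.8   3.   89.1] tool [ 63.2  -0.3 -36.8]
```

```bash
python3 -m creep '[0,0.5,-1.2,4,0, 0,0.5,-1.2,10,0, 0,0.5,-1.2,17,0, 0,0.5,-1.2,23,0, 0,0.5,-1.2,28,0, 0,0.5,-1.2,31,0, 0,0.5,-1.2,32.5,0, 0,0.5,-1.2,32.5,0]'
python3 - <<'E'
from h import *
import cv2
go([577,-8.5,17.5],80.4)
im=eyes.capture("wrist")
cv2.imwrite("pics/w11.png",cv2.cvtColor(im,cv2.COLOR_RGB2BGR))
E
```

```text
t: 18.85
position: [576.0, -8.0, 18.8]
eef_rot: [[-0.986, 0.164, -0.0], [0.164, 0.986, 0.0], [0.0, 0.0, -1.0]]
wrist_force: [0.7, -0.1, -3.8]
gripper_width: 0.672
from [576.   -8.   18.8] t 18.85 shift [-1.  -0.3  1.3] turn 0.02 F [ 0.7 -0.1 -3.8] w 0.672
```

View pics/w11.png

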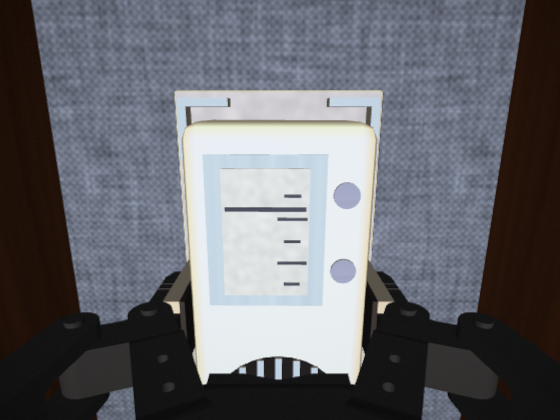

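The radio is between the angles, which show evenly at left 178–188 and right 372–382, with no side force. Setting it down.

```bash
python3 -m creep '[0,0,0,0.5,0, 0,0,0,1,0, 0,0,0,1.3,0, 0,0,0,1.3,0]'
```

```text
t: 19.3
position: [576.0, -8.0, 17.7]
eef_rot: [[-0.986, 0.165, 0.0], [0.165, 0.986, -0.0], [-0.0, -0.0, -1.0]]
wrist_force: [0.7, -0.2, -3.6]
gripper_width: 0.669
```

```bash
python3 -m creep '[0,0,0,0.4,0, 0,0,0,0.8,0, 0,0,0,0.8,0]'
```

```text
t: 19.6
position: [576.1, -8.0, 17.4]
eef_rot: [[-0.986, 0.164, 0.0], [0.164, 0.986, -0.0], [-0.0, -0.0, -1.0]]
wrist_force: [-3.2, 0.8, 4.0]
gripper_width: 0.668
```

Seated: Fz went from −3.7 to +4.0. Releasing and lifting.

```bash
python3 -m creep '[75,0,0,0,0, 85,0,0,0,0, 95,0,0,0,0, 95,0,0,0,0, 95,0,0,-8,0, 95,0,0,-25,0, 95,0,0,-55,0, 95,0,0,-90,0, 95,0,0,-120,0, 95,0,0,-130,0]'
python3 -m creep '[95,0,-20,-20,0, 95,0,-50,-50,0, 95,0,-80,-80,0, 95,0,-100,-100,0, 95,0,-105,-105,0, 95,0,-105,-105,0]'
python3 - <<'E'
from h import *
import cv2
go([577,-8.5,17.5],80.4)
c=eyes.calibration("wrist");print(c["position"])
im=eyes.capture("wrist")
cv2.imwrite("pics/w12.png",cv2.cvtColor(im,cv2.COLOR_RGB2BGR))
cv2.imwrite("pics/s12.png",cv2.cvtColor(eyes.capture("side"),cv2.COLOR_RGB2BGR))
E
```

```text
t: 20.6
position: [577.1, -8.2, 150.5]
eef_rot: [[-0.986, 0.164, 0.006], [0.164, 0.986, -0.001], [-0.006, -0.0, -1.0]]
wrist_force: [0.4, 0.1, -0.1]
gripper_width: 0.95
t: 21.2
position: [558.6, -111.7, 251.4]
eef_rot: [[-0.986, 0.165, -0.0], [0.165, 0.986, 0.0], [0.0, 0.0, -1.0]]
wrist_force: [-0.6, -0.0, -0.5]
gripper_width: 0.951
from [ 558.6 -111.7  251.4] t 21.2 shift [ -1.1 104.8 233.9] turn 0.01 F [-0.6 -0.  -0.5] w 0.951
[ 493.76950491 -101.91179911  393.68455497]
```

View pics/w12.png

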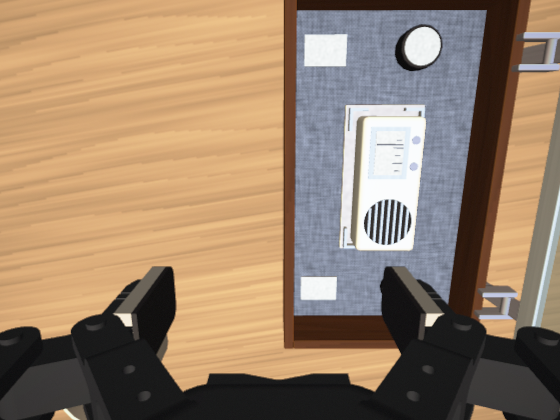

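View pics/s12.png

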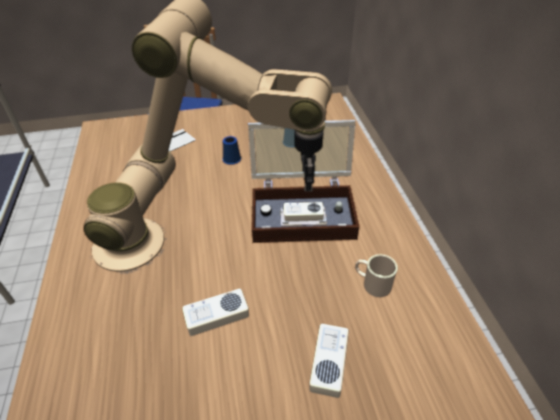

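```bash
python3 - <<'E'
from h import *
import cv2
im=cv2.imread("pics/w12.png"); cv2.imwrite("pics/w12c.png",cv2.resize(im[90:265,325:440],None,fx=3.4,fy=3.4,interpolation=cv2.INTER_CUBIC))
a=cv2.imread("pics/s4.png");b=cv2.imread("pics/s12.png")
cv2.imwrite("pics/s412.png",cv2.resize(np.vstack([a[100:215,235:370],b[100:215,235:370]]),None,fx=2.5,fy=2.5,interpolation=cv2.INTER_CUBIC))
E
```

```text
(no output)
```

View pics/w12c.png

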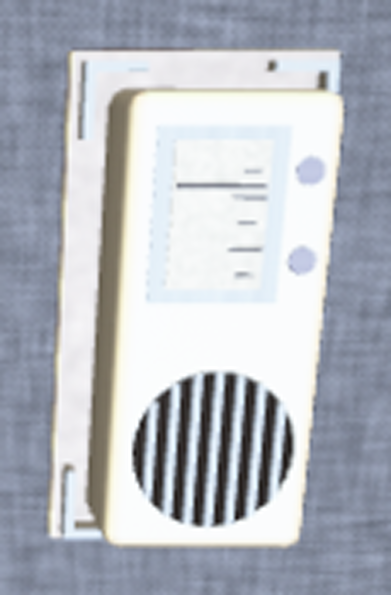

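View pics/s412.png

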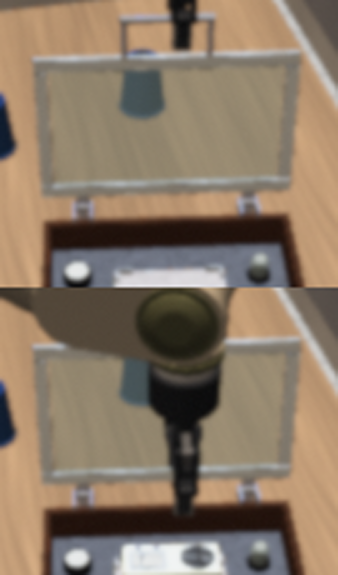

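```bash
python3 - <<'E'
from h import *
c=eyes.calibration("wrist"); np.set_printoptions(suppress=True,precision=1)
P=lambda u,v,z: ray(c,((u+.5)/3.4-.5+325,(v+.5)/3.4-.5+90),z)
th=np.radians(80.4);u=np.array([np.cos(th),np.sin(th)]);w=np.array([-u[1],u[0]])
H=np.array([577,-8.5])
f=lambda q:(np.array([(q[:2]-H)@u,(q[:2]-H)@w]))
for n,q in dict(pTL=P(70,51,18),pTR=P(341,52,18),pBL=P(50,537,18),rTL=P(136,92,54),rTR=P(343,97,54),rBR=P(299,545,54),rBL=P(107,545,54),rbaseTL=P(108,105,20),rbaseBL=P(90,515,20),angTLin=P(87,62,26),angTLoutx=P(80,62,26),angBL=P(64,530,26)).items(): print(n,q,f(q))
R=np.mean([P(136,92,54),P(343,97,54),P(299,545,54),P(107,545,54)],axis=0);print(R,f(R))
E
```

```text
pTL [495.9 -33.8  18. ] [-38.5  75.8]
pTR [509.   43.2  18. ] [39.6 75.7]
pBL [642.6 -57.6  18. ] [-37.5 -72.9]
rTL [508.8 -24.4  54. ] [-27.   64.6]
rTR [519.   29.2  54. ] [27.5 63.5]
rBR [642.6   8.9  54. ] [ 28.1 -61.8]
rBL [633.5 -45.9  54. ] [-27.4 -61.9]
rbaseTL [512.6 -25.1  20. ] [-27.1  60.8]
rbaseBL [636.5 -44.5  20. ] [-25.6 -64.7]
angTLin [499.6 -30.9  26. ] [-35.   72.6]
angTLoutx [499.2 -32.8  26. ] [-36.9  72.6]
angBL [637.8 -54.   26. ] [-34.7 -67.6]
[576.   -8.1  54. ] [0.3 1.1]
```

```bash
python3 -m creep '[95,0,0,0,0, 95,0,0,0,0, 95,0,0,0,0]'; python3 -c "
from rig import job
print(job.job_done())"
```

```text
t: 21.6
position: [558.8, -111.0, 251.3]
eef_rot: [[-0.987, 0.164, -0.001], [0.164, 0.987, 0.0], [0.001, 0.0, -1.0]]
wrist_force: [-0.5, 0.1, -0.5]
gripper_width: 0.95
the job is handed in; nothing more can be done
None
```

I opened the lid to its stop and left it standing there. The smallest of the three radios now lies face up in the holder, let go. I handed the job in at about 21.6 s.

- **Lid:** I pinched the bar and swung the lid up. Past vertical I fed it on in steps of about 4 mm until the stop was felt, at about 1.74 rad by my estimate from the tool's travel. I pressed to about 5 N beyond what swings the lid, roughly 40 N at the buffers, held it there for about 0.3 s, then let go. Side pictures taken just after release and just before hand-in show the lid in the same place. I could not measure the heel contact force directly; I take it as still touching because the hinge friction holds it there.
- **Radio:** The last wrist picture puts its centre within about 1 mm of the holder plate's centre. It is square to the holder to about 1°. Its size and edges in the picture match a radio lying flat on the holder floor.
- **Other things:** The cups and the mug look unmoved in the side pictures, though I did not measure them. The arm came nowhere near them.
- **Disagreements:** The position measurements for the bar and holder differed by up to about 4 mm between cameras. I settled the final placing by the close wrist view.

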